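Gauge the tongue of a mandrel blank in the bench caliper

TASK

Pull the blank that ends in a flat-sided tongue up out of its spring clips, lay it flat on the bed of the bench caliper with the middle of the tongue between the opened jaws and square to them, then slide the moving jaw gently shut until the tongue is held between both jaws and the sprung anvil has given about half of its 10 mm travel, never to its stop. Let go and leave it clasped like that; leave the other blanks in their clips and everything else on the bench where it is.

Things in the scene. Friction and masses are not known exactly. Their poses are not given: they have to be found in the camera images.
- caliper: Bench caliper on a fixed grey bed plate 160 x 216 x 20 mm (x, y, z). Origin: centre of its underside; bed top at z = 20 mm. The jaws, 34 mm wide, stand at x = 0 and shut along y: fixed jaw at the -y end, moving jaw on the +y side. The bed is clear on both sides of the jaws but for a flux pot near (+56, -75) mm. A blank lies across it along x.
- fixed_jaw: Fixed steel jaw, part of the caliper: 34 x 22 x 42 mm block on the bed, x = 0, y from -82 to -60 mm in the caliper's frame. Its face at y = -60 mm looks to +y. Its frame is the caliper's, raised 20 mm. Best lay the tongue close to this face: pushed far over the bed by its tongue alone, the blank drags and may turn.
- fixed_face (a point): Middle of the fixed jaw's face, caliper frame (0, -60, 42) mm.
- jaw (a joint): Carriage of the moving jaw: gap in m between the fixed jaw's face and the anvil's face while the anvil is not pressed; 0 shut, 0.065 fully open, grows towards the caliper's +y. It slides with about 14 N of friction and stays where it is left. It starts too far shut to load.
- anvil (a joint): Travel in m of the sprung anvil in the moving jaw: 0 free, grows to 0.010 at its stop as it is pressed to +y. The spring pushes with 5 N at first contact and 0.6 N more per mm, less than the carriage's friction, so a part stays clasped. Gap between the faces = jaw + anvil, so on a part w wide it reads w - jaw. A small brass pointer on top shows it.
- anvil_pad: Sprung steel face plate of the moving jaw, 34 x 8 x 40 mm (x, y, z), from 2 to 42 mm above the bed; it faces -y, towards the fixed jaw. Behind it: 12 mm of rod, then a pillar 18 mm thick in y and 43 mm high over the bed.
- anvil_face (a point): Middle of the anvil's face, 22 mm above the bed.
- thumb_grip (a point): Centre of the top of the black thumb grip on the moving carriage: 26 mm in caliper x, 20 mm in caliper y, top 51 mm above the bed, standing on the carriage, which is 40 mm wide and 15 mm high over the bed. 75 mm to +y of the free anvil face, caliper y = -60 + 75 mm + jaw; 28 mm of free space to the pillar on its -y side. Push or pull it along caliper y.
- rack: Fixed wooden rack 156 x 226 x 10 mm, origin at the centre of its underside. Blanks lie along its x, at y = -75, 0, 75 mm in any order, undersides 24 mm over the bench. Two pairs of sprung rollers (x = -62 and 12 mm, 12 mm wide, tops at z = 61 mm) hook 1.5 mm over each blank; x = -56 to 6 mm is free for fingers. A straight upward pull of 10 to 15 N frees it; it drags until 30 mm up.
- tongue_blank: The blank to gauge: aluminium bar 140 mm long (x), 24 mm high, about 0.22 kg. From x = -70 to 20 mm it is 28 mm wide (y); from 20 to 70 mm it narrows to a flat-sided tongue 16 mm wide, full 24 mm height. Origin: centre of the underside, mid-length. Mass centre at about x = -8 mm. In the rack its x is the rack's x.
- tongue (a point): Middle of the tongue, at (45, 0, 12) mm in the blank's frame.
- plain_blank: Another aluminium blank of the rack: plain bar 140 x 28 x 24 mm with no tongue. Stays in its clips.
- spigot_blank: Another aluminium blank of the rack: like the tongue blank, but it ends in a round spigot 20 mm in diameter. Stays in its clips.
- pen_cup: Black cup of pens, 72 mm across, 165 mm high with the pens, standing between caliper and rack.
- file: File with a wooden handle, 205 mm long, lying on the bench.
- pliers: Pliers with red handles, 165 mm long, near the robot.
- dapping_block: Brass dapping cube, 60 mm, at the back.
- solder_board: Pale soldering board 110 x 80 x 14 mm, near the robot.
- jar: Glass jar 60 mm across, 80 mm high, at the back.
- flux_pot: White pot 36 mm across and 36 mm high, standing on the caliper's bed at about (+56, -75) mm in the caliper's frame; it is in the way of a blank laid with its thick end over the +x side, not over the -x side.
Things that resemble listed ones, but are neither listed nor needed, are in the scene too. Leave any red look-alike of the tongue_blank alone.

How it is judged:
By the outcome, as a careful person would: the job done as asked, in the order asked, and still so for the second after the job is handed in, with the robot touching nothing.
It also fails if it takes over 64 s, if anything falls off the work surface, if the arm or the gripper's body presses on something with over 40 N, if the wrist force passes 120 N, or if a joint passes its speed limit or range.

ROBOT

A 7-joint arm with a two-finger parallel gripper is mounted at the origin on the work surface. World frame = base frame: x ahead of the robot, y to its left, z up, the work surface at z = 0. Lengths are in mm, angles in rad, forces in N, time in s.
With the tool pointing down it reaches from about 400 to 850 mm from the base axis. Payload 4.4 kg.
Tool frame: the origin (TCP) lies at the very end of the fingers, on their centre line; the grasp point (between the pads) lies 19 mm behind it; z points along the fingers, y is the line along which they close (so a half turn about z gives the same grasp; the last joint's range is limited). The gripper opens to 94 mm and grips with 3 to 60 N. Pads are 16 mm wide; open, the fingers measure 119 mm over their backs; the gripper's body (75 mm by 177 mm) begins 78 mm behind the grasp point.
Start: joints at [-1.344, 0.628, 0.038, 1.517, -0.027, 0.996, -0.02], TCP at [187.586, 622.358, 182.778] pointing down, gripper open.
Joint ranges: [-3.06, 3.06], [-0.37, 2.12], [-1.25, 1.32], [0.18, 2.47], [-1.1, 4.24], [0.23, 1.98], [-2.94, 2.94]. Speed limits (rad/s): [2.57, 2.57, 3.14, 3.14, 3.14, 3.14, 3.14].

INTERFACE

Orientations are given as a 3x3 rotation matrix whose columns are the frame's x, y, z axes.
In Python, from station import r, imaging gives the robot as it stands.
- The arm moves only by the tool drive_tool, never from a script. Its argument "increments" is text: rows parted by semicolons, each of 7 numbers parted by spaces: the shift along the tool's x, y, z in cm, then the turn, a rotation vector about the tool's x, y, z in degrees, then the closure, from -1 (fully open) to 1 (shut), so that 0 is half open. A call has exactly 10 rows; each row shifts and turns the commanded pose from where the row before left it, along the tool's axes as they then stand; what a row does not reach is not made up. A row lasts 1/8 s, in which the tool goes at most 62.5 mm and 10.7 degrees, less where a joint would pass 70% of its speed; a pose out of reach is approached as far as the arm can. A call is refused whole if a number of a shift passes 6.25 or a number of a turn 10.7, either way. A call with a gripper value outside its range is refused whole. The fingers move at their own pace and stop on an object; "grip_force" is the grip in N (left out, the last holds). Time passes only in rows, so rows that do not move let the fingers close, or fill a call up. It gives the time, the measured TCP pose, the force, the opening and the grip force at its end, in the units of the state.
- r.get_state(): the state, without advancing time (a new reading comes with each control period).
- imaging.snapshot(name): name is "scene" or "top" or "wrist"; returns (picture, depth): 384x512x3 uint8, red, green, blue; 384x512 float32, mm along the optical axis (not along the pixel's ray), 0 where there is no reading.
- imaging.camera_info(name): a dict with "fx", "fy", "cx", "cy" (pixels), "k1" (the pictures are not rectified: a ray, as slopes to the right and down, at radius r is drawn at 1 + k1 r^2 times it, then the intrinsics apply), "rvec" (rotation vector, rad) and "tvec" (3), from world to camera coordinates, as OpenCV has them. Camera axes: x right, y down, z forward; pixel columns grow to the right and rows downward; lengths in mm; the calibration is good to about 2 mm. A picture is of the moment at which its call begins: read the wrist's pose just before it. camera_info takes no time and is no camera call; for the wrist camera it gives the pose at the moment of the call.
- r.close_job(): hands the job in; it is judged then, once.
The state is a dict: "t": time; "joint_positions": joint angles; "dq": joint speeds; "joint_torque": joint torques, N m; "ee_pos": TCP position; "ee_rot": TCP orientation; "ft_force": force on the tool from outside, world axes, zero at the start; "wrist_torque": the same for the moment, N m; "width": opening from 0.0 (shut) to 1.0 (fully open); "grasp_force": force on a finger pad.
Only numpy, scipy, OpenCV 4.12 (cv2) and the standard library are available. Lean on these libraries where they do the work, as an engineer would, in place of code of your own. Each camera call takes 0.05 s, during which the arm holds its last target. There are 200 camera calls.

## Working session

There is one attempt and no reset: what is moved stays moved. The work goes in short steps, Python scripts to look and compute and a tool call to move; the robot and the scene stay as the last step left them, time stands still between calls to the robot, and variables do not carry over. Pictures are saved under pics/ and viewed, at most 10 in all, crops included, and the job is handed in when it is done.

Besides the shell and the picture viewer there is one more tool, called after "Request:" by a JSON object that holds its "op" and its "data", one argument or row to a line. drive_tool: Moves the arm, as the interface text tells. Its arguments: {"type":"object","properties":{"increments":{"type":"string"},"grip_force":{"type":"number"}},"required":["increments"]}

```bash
mkdir -p pics; ls
cat > h.py <<'E'
import numpy as np, cv2, pickle
from station import r, imaging
def snap(n, f=None):
    ci=imaging.camera_info(n); p,d=imaging.snapshot(n)
    if f: cv2.imwrite('pics/'+f+'.png',cv2.cvtColor(p,cv2.COLOR_RGB2BGR)); pickle.dump((ci,p,d),open('pics/'+f+'.pkl','wb'))
    return ci,p,d
def load(f): return pickle.load(open('pics/'+f+'.pkl','rb'))
def rays(ci,uv):
    K=np.array([[ci['fx'],0,ci['cx']],[0,ci['fy'],ci['cy']],[0,0,1.]])
    n=cv2.undistortPoints(np.float64(uv).reshape(-1,1,2),K,np.array([ci['k1'],0,0,0.])).reshape(-1,2)
    R=cv2.Rodrigues(np.float64(ci['rvec']))[0]; t=np.float64(ci['tvec']).reshape(3)
    return -R.T@t, np.c_[n,np.ones(len(n))]@R
def onz(ci,uv,z):
    c,d=rays(ci,uv); return c+d*((z-c[2])/d[:,2])[:,None]
def ond(ci,uv,dep):
    c,d=rays(ci,uv); return c+d*np.asarray(dep,float)[:,None]
def cloud(ci,D):
    v,u=np.mgrid[:D.shape[0],:D.shape[1]]
    P=ond(ci,np.c_[u.ravel(),v.ravel()],D.ravel()).reshape(*D.shape,3); P[D==0]=np.nan
    return P
E
python3 - <<'E'
from h import *
for n in('scene','top'):
    ci,p,d=snap(n,n); print(n,ci)
a=cv2.imread('pics/scene.png');b=cv2.imread('pics/top.png')
cv2.imwrite('pics/both.png',np.vstack([cv2.resize(a,(400,300)),cv2.resize(b,(400,300))]))
print(r.get_state())
E
```

```text
pics
scene {'fx': 420.04538981598375, 'fy': 420.04538981598375, 'cx': 253.48643321420815, 'cy': 192.47950776177515, 'k1': -0.151280823616656, 'rvec': array([ 2.17334799,  1.09412835, -0.42328527]), 'tvec': array([-310.53830882, -238.01831416, 1391.17337497])}
top {'fx': 489.02803400197183, 'fy': 489.02803400197183, 'cx': 252.76499836983808, 'cy': 199.0655017228435, 'k1': -0.15417153034326797, 'rvec': array([ 2.16468624, -2.11876074,  0.16247341]), 'tvec': array([ -20.29784295,  511.28163359, 1595.96539878])}
{'t': 0.1, 'joint_positions': array([-1.34379293,  0.62925577,  0.03843375,  1.51819738, -0.02702579,
        0.99628068, -0.02000456]), 'dq': array([-1.10741739e-03, -1.63293358e-03, -1.53344312e-03, -3.80777759e-05,
        4.19655489e-04,  4.37766429e-04,  9.91695558e-04]), 'joint_torque': array([ 3.34888988e-03, -5.50799167e+01,  1.14746723e+00, -1.87118876e+01,
       -5.22180274e-02,  1.91585493e-02,  4.17430920e-05]), 'ee_pos': array([187.39774949, 621.78027349, 181.9670884 ]), 'ee_rot': array([[-9.57436135e-01,  2.88644791e-01, -4.81712432e-04],
       [ 2.88645192e-01,  9.57434879e-01, -1.55107482e-03],
       [ 1.34986174e-05, -1.62409906e-03, -9.99998681e-01]]), 'ft_force': array([ 0.77938058, -0.09366695,  0.0110962 ]), 'wrist_torque': array([-0.05466498,  0.04709571, -0.03969941]), 'grasp_force': 0.0, 'width': 1.001951426908868}
```

View pics/top.png

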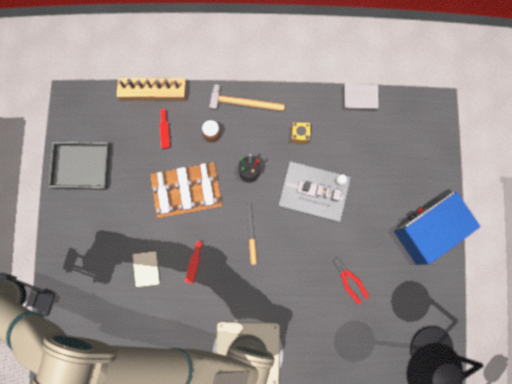

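View pics/scene.png

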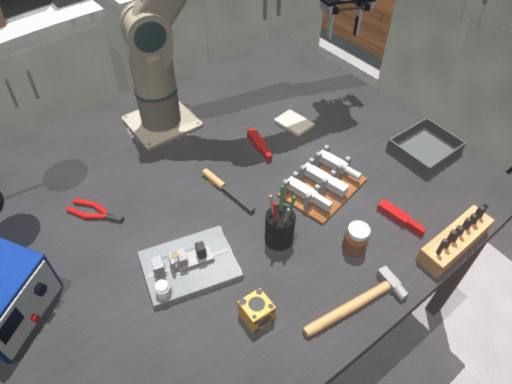

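The top view shows the rack at about (186,188) with three blanks along its x (image near-vertical). The caliper is at (316,190), with the flux pot at its upper right corner (342,180). The red look-alikes lie at (165,128) and (194,262).

Run:
```python
from h import *
ci,p,d=load('top')
P=cloud(ci,d)
hsv=cv2.cvtColor(p,cv2.COLOR_RGB2HSV)
v,u=np.mgrid[:384,:512]
m=((hsv[...,0]<16)&(hsv[...,1]>110)&(u>145)&(u<228)&(v>155)&(v<222)).astype(np.uint8)
c=np.argwhere(m)[:,::-1]
q=onz(ci,c,10)[:,:2].astype(np.float32); print('rack',cv2.minAreaRect(q))
zz=P[...,2]
m2=(abs(zz-20)<7)&(u>270)&(u<360)&(v>155)&(v<225)
c=np.argwhere(m2)[:,::-1]; q=onz(ci,c,20)[:,:2].astype(np.float32); print('cal',cv2.minAreaRect(q),len(c))
m3=((hsv[...,1]<60)&(hsv[...,2]>110)&(u>270)&(u<360)&(v>155)&(v<225)).astype(np.uint8)
k=cv2.connectedComponentsWithStats(m3)
i=1+np.argmax(k[2][1:,4]);c=np.argwhere(k[1]==i)[:,::-1]; q=onz(ci,c,20)[:,:2].astype(np.float32); print('cal col',cv2.minAreaRect(q),len(c))
a=cv2.imread('pics/top.png')[150:225,140:360]; A=cv2.resize(a,None,fx=3.6,fy=3.6,interpolation=cv2.INTER_CUBIC)
b=cv2.imread('pics/scene.png')[140:310,130:375]; B=cv2.resize(b,None,fx=1.9,fy=1.9,interpolation=cv2.INTER_CUBIC)
B=cv2.copyMakeBorder(B,0,0,0,A.shape[1]-B.shape[1],cv2.BORDER_CONSTANT)
cv2.imwrite('pics/crop1.png',np.vstack([A,B])); print(np.vstack([A,B]).shape)
ci,_,_=snap('wrist'); R=cv2.Rodrigues(np.float64(ci['rvec']))[0]; s=r.get_state()
print(ci['fx'],s['ee_rot'].T@(-R.T@np.ravel(ci['tvec'])-s['ee_pos']), s['ee_rot'].T@R.T)
```

```text
rack ((543.66650390625, 221.83786010742188), (154.93849182128906, 225.18255615234375), 11.58604907989502)
cal ((564.6624145507812, -217.98924255371094), (229.134521484375, 200.2806396484375), 78.55590057373047) 2252
cal col ((552.1276245117188, -222.92601013183594), (236.10308837890625, 305.84783935546875), 1.1127680540084839) 6126
(593, 792, 3)
309.5050200804279 [  73.29775899   -0.6207493  -201.53071175] [[-3.66062537e-04 -9.67042088e-01 -2.54616310e-01]
 [ 9.99999880e-01 -4.37114957e-04  2.22476194e-04]
 [-3.26440440e-04 -2.54616198e-01  9.67042132e-01]]
```

View pics/crop1.png

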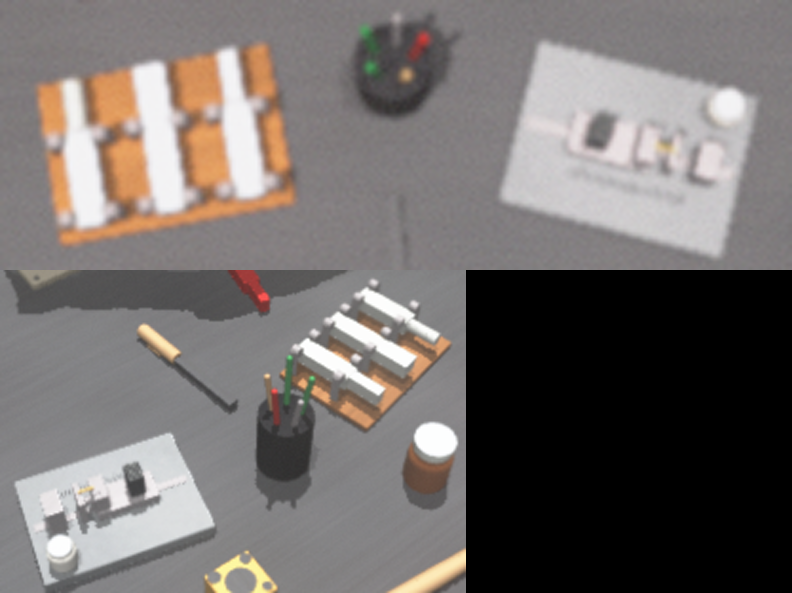

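Candidates for the tongue blank:
- Rack blank at the cup side, top (205,185): flat narrow end in the scene view.
- Rack middle blank (183,188): plain.
- Rack left blank (163,192): round end, so the spigot.
- Red decoys at (165,128) and (194,262).

I choose the cup-side blank and will check it with a wrist close-up.

Request:
{"op": "drive_tool", "data": {
  "increments": "-4.74 -3.56 -0.18 0 0 0 -1; -4.74 -3.56 -0.18 0 0 0 -1; -4.74 -3.56 -0.18 0 0 0 -1; -4.74 -3.56 -0.18 0 0 0 -1; -4.74 -3.56 -0.18 0 0 0 -1; -4.74 -3.56 -0.18 0 0 0 -1; -4.74 -3.56 -0.18 0 0 0 -1; -4.74 -3.56 -0.18 0 0 0 -1; -4.74 -3.56 -0.18 0 0 0 -1; -4.74 -3.56 -0.18 0 0 0 -1"
}}

```text
t: 1.4
ee_pos: [539.5, 143.1, 200.8]
ee_rot: [[-0.957, 0.288, -0.0], [0.288, 0.957, 0.0], [0.0, 0.0, -1.0]]
ft_force: [0.1, 0.6, -0.3]
width: 1.0
grasp_force: 0.0
```

Request:
{"op": "drive_tool", "data": {
  "increments": "0 0 0 0 0 -9.5 -0.06; 0 0 0 0 0 -9.5 -0.06; 0 0 0 0 0 -9.4 -0.06; 0 0 0 0 0 0 -0.06; 0 0 0 0 0 0 -0.06; 0 0 0 0 0 0 -0.06; 0 0 0 0 0 0 -0.06; 0 0 0 0 0 0 -0.06; 0 0 0 0 0 0 -0.06; 0 0 0 0 0 0 -0.06"
}}

```text
t: 2.65
ee_pos: [538.7, 144.7, 200.8]
ee_rot: [[-0.98, -0.201, -0.0], [-0.201, 0.98, -0.0], [0.0, -0.0, -1.0]]
ft_force: [0.5, 1.0, 0.8]
width: 0.534
grasp_force: 0.0
```

Run:
```python
from h import *
ci,p,d=snap('wrist','w1'); s=r.get_state(); print(s['ee_pos'],s['ee_rot'].round(3),s['joint_positions'].round(2))
a=cv2.imread('pics/w1.png'); cv2.imwrite('pics/w1b.png',cv2.resize(a,(768,576)))
```

```text
[538.64779508 144.69283034 200.74597255] [[-0.98  -0.201 -0.   ]
 [-0.201  0.98   0.   ]
 [ 0.     0.    -1.   ]] [-0.28  0.47 -0.05  1.76  0.03  0.91  1.43]
```

View pics/w1b.png

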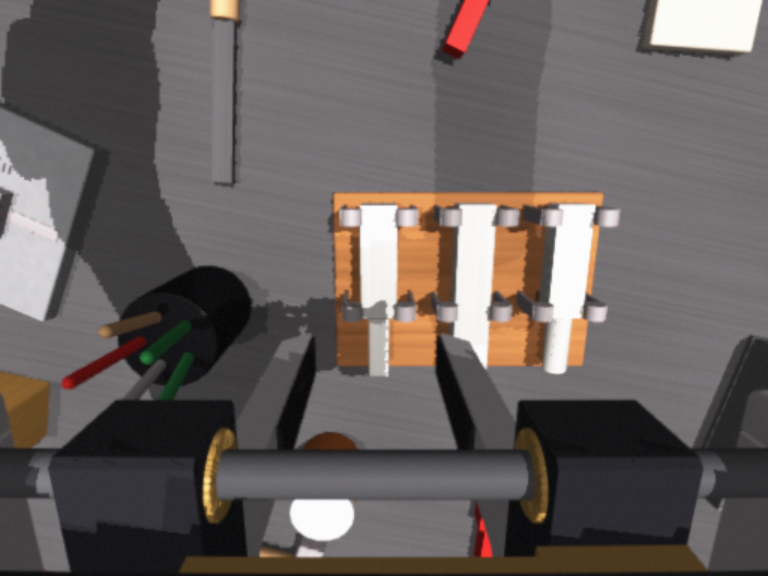

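The left blank (cup side, tongue at (378,345) in the enlarged picture) has a flat narrow end. The right one is rounded at (556,345) and the middle one is plain, so the choice is confirmed.

Run:
```python
from h import *
ci,p,d=load('w1'); P=cloud(ci,d); hsv=cv2.cvtColor(p,cv2.COLOR_RGB2HSV)
v,u=np.mgrid[:384,:512]
m=(hsv[...,0]<18)&(hsv[...,1]>110)&(u>215)&(u<408)&(v>122)&(v<250)
q=onz(ci,np.argwhere(m)[:,::-1],10)[:,:2].astype(np.float32); R=cv2.minAreaRect(q); print('rack',R)
m=(hsv[...,1]<50)&(hsv[...,2]>150)&(u>235)&(u<270)&(v>130)&(v<255)
L=[];C=[]
for row in range(148,250,6):
    c=np.where(m[row])[0]
    if len(c)<4: continue
    e=onz(ci,[[c[0]-.5,row],[c[-1]+.5,row]],48); L.append([row,c[0],c[-1],*e.mean(0)[:2],np.hypot(*(e[0]-e[1])[:2])])
print(np.array(L).round(1)); L=np.array(L); k=L[(L[:,0]<200)]
print('yaw',np.degrees(np.polyfit(k[:,3],k[:,4],1)),np.degrees(np.arctan(np.polyfit(k[:,3],k[:,4],1)[0])))
b=np.argwhere(m)[:,0]; print('ends',onz(ci,[[251,b.min()-.5],[251,b.max()+.5]],48))
zz=P[...,2]; print('depth top z',np.nanmedian(zz[150:195,245:258]))
cp=P[(u>60)&(u<175)&(v>170)&(v<265)&(zz>60)&(zz<110)]; print('cup',cp.min(0),cp.max(0))
```

```text
rack ((544.0642700195312, 223.77578735351562), (154.59152221679688, 225.11155700683594), 11.609170913696289)
[[148.  236.  269.  503.7 139.8  38.7]
 [154.  240.  264.  510.5 140.6  28.6]
 [160.  240.  264.  517.3 142.   28.8]
 [166.  240.  264.  524.1 143.5  28.9]
 [172.  240.  264.  531.  144.9  29. ]
 [178.  240.  264.  538.  146.3  29.2]
 [184.  240.  264.  545.  147.8  29.3]
 [190.  241.  263.  552.1 149.2  27.1]
 [196.  240.  263.  559.4 150.2  28.5]
 [202.  241.  263.  566.5 152.2  27.4]
 [208.  257.  269.  571.2 166.7  15.6]
 [220.  246.  258.  588.7 156.8  15.7]
 [226.  246.  258.  596.3 158.4  15.8]
 [232.  246.  258.  603.9 160.   15.9]
 [238.  246.  258.  611.6 161.6  16. ]
 [244.  247.  259.  619.2 164.4  16.1]]
yaw [  11.20182065 2352.93200088] 11.062282367847875
ends [[490.30082127 135.30724159  48.        ]
 [628.26084433 163.73955166  48.        ]]
depth top z 47.6709930133604
cup [574.32229877 -27.22341444  60.00567292] [646.15287318  44.477864   109.99132618]
```

Request:
{"op": "drive_tool", "data": {
  "increments": "-0.13 0.13 3 0 0 0 -0.06; 0 0 4 0 0 0 -0.06; 0 0 4 0 0 0 -0.06; 0 0 2.5 0 0 0 -0.06; 0 0 1.5 0 0 0 -0.06; 0 0 1.2 0 0 0 -0.06; 0 0 0.8 0 0 0 -0.06; 0 0 0.37 0 0 0 -0.06; 0 0 0 0 0 0 -0.06; 0 0 0 0 0 0 -0.06",
  "grip_force": 50
}}

```text
t: 3.95
ee_pos: [540.0, 146.4, 27.5]
ee_rot: [[-0.98, -0.201, 0.001], [-0.201, 0.98, 0.0], [-0.001, 0.0, -1.0]]
ft_force: [-0.8, 0.1, -0.1]
width: 0.528
grasp_force: 0.0
```

Request:
{"op": "drive_tool", "data": {
  "increments": "0 0 0 0 0 0 0.8; 0 0 0 0 0 0 0.8; 0 0 0 0 0 0 0.8; 0 0 0 0 0 0 0.8; 0 0 0 0 0 0 0.8; 0 0 0 0 0 0 0.8; 0 0 0 0 0 0 0.8; 0 0 0 0 0 0 0.8; 0 0 0 0 0 0 0.8; 0 0 0 0 0 0 0.8",
  "grip_force": 50
}}

```text
t: 5.2
ee_pos: [539.6, 146.3, 27.1]
ee_rot: [[-0.979, -0.201, -0.0], [-0.201, 0.979, 0.0], [0.0, 0.0, -1.0]]
ft_force: [-1.1, 0.3, -1.0]
width: 0.099
grasp_force: 0.0
```

Run:
```python
from h import *
snap('wrist','w2');snap('scene','s2'); print(r.get_state())
a=cv2.imread('pics/w2.png')[:,60:460];b=cv2.imread('pics/s2.png')[90:250,230:400]
cv2.imwrite('pics/c2.png',np.hstack([a,cv2.resize(b,(400,384))]))
```

```text
{'t': 5.3, 'joint_positions': array([-0.28736814,  0.71882843, -0.0423477 ,  1.90082401,  0.05575644,
        0.52308365,  1.40607223]), 'dq': array([ 0.00192189, -0.00030723, -0.00049705,  0.00128787,  0.00127691,
        0.00078461,  0.00131622]), 'joint_torque': array([-9.28094742e-04, -5.17292511e+01,  1.83137683e-01, -1.10405830e+01,
        7.93364161e-03,  7.73501163e-02, -2.15481299e-05]), 'ee_pos': array([539.65921604, 146.23745985,  27.04226644]), 'ee_rot': array([[-9.79499150e-01, -2.01448288e-01, -3.70770657e-05],
       [-2.01448290e-01,  9.79499150e-01,  2.86847704e-05],
       [ 3.05384565e-05,  3.55658197e-05, -9.99999999e-01]]), 'ft_force': array([-0.37144124,  0.17737492, -0.32579011]), 'wrist_torque': array([ 0.0202968 , -0.00347983, -0.00535204]), 'grasp_force': 0.0, 'width': 0.1028115552155662}
```

View pics/c2.png

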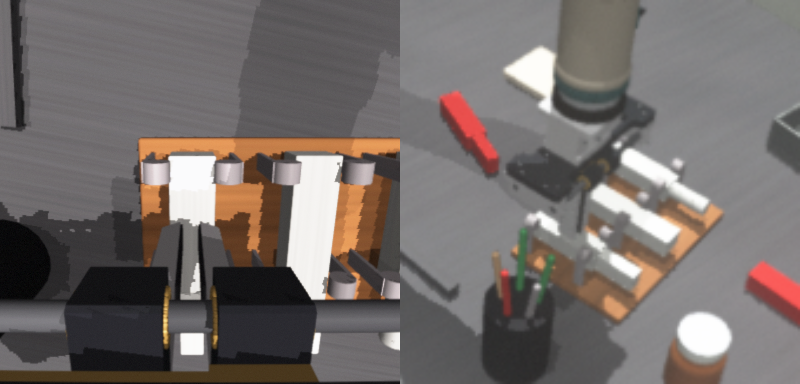

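The wrist picture shows the fingers shut to about 9 mm at (188,230), apparently over the blank rather than around it. I'll check the heights in the depth.

Run:
```python
from h import *
np.set_printoptions(linewidth=200,suppress=True)
ci,p,d=load('w2'); P=cloud(ci,d)
for row in (165,190,215,222,228,235,245,260): print(row,P[row,205:300:5,2].round(0))
print(P[190,248],P[228,240])
for f in('w1','w2'):
  ci=load(f)[0]; print(-cv2.Rodrigues(ci['rvec'])[0].T@np.ravel(ci['tvec']))
```

```text
165 [58. 60. 61. 60. 57. 52. 48. 48. 48. 48. 48. 48. 48. 48. 54. 59. 60. 61. 60.]
190 [10. 11. 10. 10. 10. 47. 46. 47. 48. 47. 49. 48. 47. 48. 48. 10. 10. 10. 10.]
215 [ 9. 10.  9. 10. 10. 47. 47. 48. 47. 48. 48. 47. 48. 48. 11. 10. 11. 10. 10.]
222 [11.  8. 11.  9. 10. 47. 47. 50. 46. 48. 48. nan 47. 48. 10. 11.  9. 10. 10.]
228 [10. 10.  9. 10. 60. 60. 59. 57. 48. 47. 47. 56. 61. 60. 61.  9.  9.  9. 11.]
235 [ 9. 11.  9. 70. nan 71. 71. 67. 48. 47. 47. 68. 72. 70. 71. 70.  9.  9. 10.]
245 [10. 10.  9. 85. 84. 83. 85. 80. 49. 48. 47. 80. 85. 85. 83. 85. 10. 10. 10.]
260 [  9.  10. 101. 101. 100. 100. 101.  98.  49.  48.  48.  90. 100. 101. 100. 101. 100.  30.  12.]
[511.79247601 138.52039162  47.63344378] [533.2511442  138.10747822  56.63450561]
[466.64569871 129.01943757 402.40855784]
[467.65534407 130.54388754 228.70369226]
```

Run:
```python
from h import *
np.set_printoptions(linewidth=200,suppress=True)
ci,p,d=load('w1'); P=cloud(ci,d)
for row in range(214,236,2): print(row,P[row,190:225:3,2].round(0), P[row,290:320:3,2].round(0))
print(P[232,200:212:3].round(0))
```

```text
214 [ 1. -0. -1. -1. -1. -0. -1.  2. -0.  0. -1. -1.] [ 9. 10. 60. 60. 48. 49. 48. 47. 48. 47.]
216 [ 0. -2. -1. -1. -1. -1. -1. -1.  1. -0.  0. -1.] [10. 10. 10. 27. 47. 46. 47. 48. 47. 47.]
218 [ 0.  0. -2.  1.  0.  0. -2. -1.  1. -0. -1. -1.] [12. 10. 10. 27. 47. 49. 48. 49. 47. 47.]
220 [-2.  0. -1. -1. -1.  0. -0. -1. -0.  1. -1.  1.] [ 9. 10.  9. 28. 47. 47. 49. 48. 49. 47.]
222 [ -1.   0.  -1.  -1.  -1. 222.   1.  -2.  -1.   1.   0.  -2.] [ 11. 224. 223.  28.  48.  48.  48.  48.  50.  48.]
224 [ -0.  -1.  -1. 227. 228. 228. 223.   1.  -0.  -1.  -1.   0.] [  9. 226. 227. 228. 228.  47.  48.  47.  47.  48.]
226 [ -0. 230. 231. 231. 230. 230. 227.  -0.   1.   1.  -1.   1.] [  9. 226. 230. 232. 231. 231. 231.  48.  47.  48.]
228 [234. 233. 234. 235. 234. 234. 230.   0.  -1.  -1.  -1.  -1.] [223. 230. 232. 234. 234. 234. 233. 234.  48.  48.]
230 [237. 236. 236. 238. 237. 233. 233.  -2.  -0.  -1.  -1.  -2.] [222. 234. 238. 237. 238. 237. 237. 238.  47.  48.]
232 [240. 241. 239. 241. 241. 237. 232.  -0.  -1.  -0.  -2.  -1.] [225. 237. 238. 241. 242. 240. 241. 241. 241.  48.]
234 [245. 243. 244. 243. 243. 240. 233.   1.  -1.   1.  -1.  -1.] [226. 237. 239. 243. 243. 244. 242. 243. 243.  47.]
[[535. 115. 240.]
 [535. 116. 239.]
 [536. 118. 236.]
 [539. 119. 228.]]
```

The fingertips sit about 21 mm above the reported TCP, so they closed just over the blank without touching it. I'll reopen and go about 21 mm lower.

Request:
{"op": "drive_tool", "data": {
  "increments": "0 0 -0.3 0 0 0 -0.06; 0 0 0 0 0 0 -0.06; 0 0 0 0 0 0 -0.06; 0 0 0 0 0 0 -0.06; 0 0 0 0 0 0 -0.06; 0 0 0.8 0 0 0 -0.06; 0 0 0.8 0 0 0 -0.06; 0 0 0.5 0 0 0 -0.06; 0 0 0.3 0 0 0 -0.06; 0 0 0 0 0 0 -0.06"
}}

```text
t: 6.55
ee_pos: [539.5, 146.2, 5.8]
ee_rot: [[-0.979, -0.201, -0.001], [-0.201, 0.979, -0.0], [0.001, -0.0, -1.0]]
ft_force: [0.5, 0.4, -0.4]
width: 0.529
grasp_force: 0.0
```

Request:
{"op": "drive_tool", "data": {
  "increments": "0 0 0 0 0 0 0.8; 0 0 0 0 0 0 0.8; 0 0 0 0 0 0 0.8; 0 0 0 0 0 0 0.8; 0 0 0 0 0 0 0.8; 0 0 0 0 0 0 0.8; 0 0 0 0 0 0 0.8; 0 0 0 0 0 0 0.8; 0 0 0 0 0 0 0.8; 0 0 0 0 0 0 0.8",
  "grip_force": 50
}}

```text
t: 7.8
ee_pos: [539.8, 146.6, 6.3]
ee_rot: [[-0.979, -0.202, 0.0], [-0.202, 0.979, 0.0], [-0.0, 0.0, -1.0]]
ft_force: [-1.2, 3.0, 5.0]
width: 0.294
grasp_force: 50.0
```

Request:
{"op": "drive_tool", "data": {
  "increments": "0 0 -0.5 0 0 0 0.8; 0 0 -0.5 0 0 0 0.8; 0 0 -0.6 0 0 0 0.8; 0 0 -0.8 0 0 0 0.8; 0 0 -0.8 0 0 0 0.8; 0 0 -0.8 0 0 0 0.8; 0 0 -1 0 0 0 0.8; 0 0 -3 0 0 0 0.8; 0 0 -4 0 0 0 0.8; 0 0 -3 0 0 0 0.8"
}}

```text
t: 9.05
ee_pos: [540.4, 145.5, 158.5]
ee_rot: [[-0.98, -0.201, 0.002], [-0.201, 0.98, -0.0], [-0.002, -0.001, -1.0]]
ft_force: [0.7, -0.1, -2.2]
width: 0.291
grasp_force: 50.0
```

Request:
{"op": "drive_tool", "data": {
  "increments": "0 0 -3 0 0 0 0.8; 2.7 -3.2 -1 0 0 0 0.8; 2.7 -3.2 0 0 0 0 0.8; 2.7 -3.2 0 0 0 0 0.8; 2.7 -3.2 0 0 0 0 0.8; 2.7 -3.4 0 0 0 0 0.8; 0 0 0 0 0 7.7 0.8; 0 0 0 0 0 7.7 0.8; 0 0 0 0 0 7.6 0.8; 0 0 0 0 0 0 0.8"
}}

```text
t: 10.3
ee_pos: [440.1, -40.2, 196.7]
ee_rot: [[-0.98, 0.197, 0.001], [0.197, 0.98, -0.001], [-0.001, -0.0, -1.0]]
ft_force: [-0.1, -0.5, -3.6]
width: 0.291
grasp_force: 50.0
```

Run:
```python
from h import *
snap('wrist','w3'); cv2.imwrite('pics/w3b.png',cv2.resize(cv2.imread('pics/w3.png'),(768,576)))
s=r.get_state(); print(s['ee_pos'],s['ee_rot'].round(3),s['width'])
ci,p,d=load('top'); print(onz(ci,[[250,205],[252,240],[253,263]],5).round(0))
```

```text
[440.11044539 -40.00131179 196.61552301] [[-0.981  0.195  0.001]
 [ 0.195  0.981 -0.   ]
 [-0.001 -0.    -1.   ]] 0.2942486092678766
[[496.  -0.   5.]
 [377. -10.   5.]
 [300. -15.   5.]]
```

View pics/w3b.png

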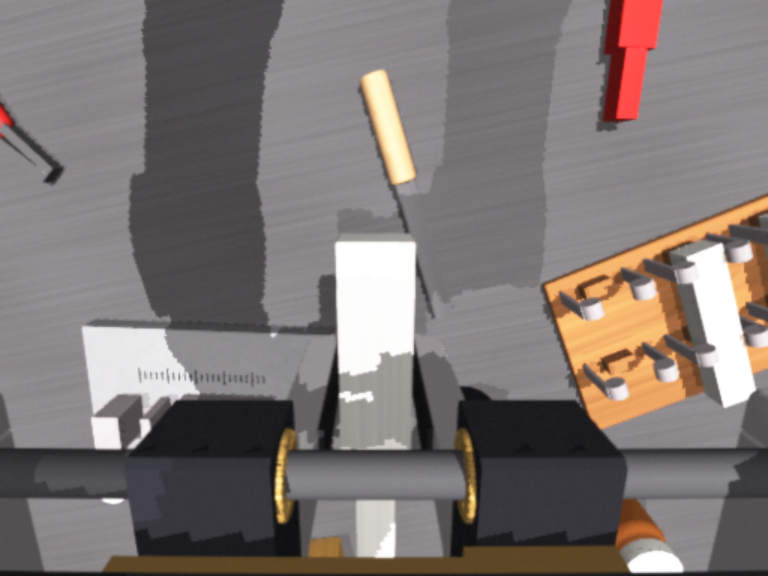

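The wrist view shows the blank held square. The file lies at about y=-5, and the bed corner is at the lower left. The jaw must be opened before loading, so I'll set the blank down on clear bench between file and caliper, open the jaw, then fetch the blank back.

Request:
{"op": "drive_tool", "data": {
  "increments": "1.13 -2.06 2 0 0 0 0.8; 0 0 4 0 0 -6.3 0.8; 0 0 5 0 0 0 0.8; 0 0 4.5 0 0 0 0.8; 0 0 3 0 0 0 0.8; 0 0 1.4 0 0 0 0.8; 0 0 0.7 0 0 0 0.8; 0 0 0.4 0 0 0 0.8; 0 0 0 0 0 0 0.8; 0 0 0 0 0 0 0.8"
}}

```text
t: 11.6
ee_pos: [423.9, -58.5, -8.1]
ee_rot: [[-0.996, 0.088, -0.007], [0.088, 0.996, -0.001], [0.007, -0.002, -1.0]]
ft_force: [-0.6, 0.5, -2.9]
width: 0.296
grasp_force: 50.0
```

Request:
{"op": "drive_tool", "data": {
  "increments": "0 0 0.2 0 0 0 0.8; 0 0 0.2 0 0 0 0.8; 0 0 0 0 0 0 0.8; 0 0 0 0 0 0 0.8; 0 0 0 0 0 0 0.8; 0 0 0 0 0 0 0.8; 0 0 0 0 0 0 0.8; 0 0 0 0 0 0 0.8; 0 0 0 0 0 0 0.8; 0 0 0 0 0 0 0.8"
}}

```text
t: 12.85
ee_pos: [423.4, -58.3, -12.3]
ee_rot: [[-0.996, 0.088, -0.008], [0.088, 0.996, -0.001], [0.007, -0.002, -1.0]]
ft_force: [-0.1, -0.7, -3.3]
width: 0.295
grasp_force: 50.0
```

Run:
```python
from h import *
s=r.get_state(); print(s['ee_pos'],s['joint_positions'].round(3),s['ft_force'],s['ee_rot'].round(4))
```

```text
[423.36778798 -58.31716299 -12.34497596] [ 0.214  0.71  -0.21   2.256  0.622  0.237  0.927] [-0.07299954 -0.71032347 -3.29553316] [[-0.9961  0.0881 -0.0076]
 [ 0.0881  0.9961 -0.0012]
 [ 0.0075 -0.0018 -1.    ]]
```

Request:
{"op": "drive_tool", "data": {
  "increments": "-1.3 0 0 0 0 0 0.8; -1.3 0 0 0 0 0 0.8; 0 0 0 0 0 0 0.8; 0 0 0.2 0 0 0 0.8; 0 0 0.1 0 0 0 0.8; 0 0 0 0 0 0 0.8; 0 0 0 0 0 0 0.8; 0 0 0 0 0 0 0.8; 0 0 0 0 0 0 0.8; 0 0 0 0 0 0 0.8"
}}

```text
t: 14.1
ee_pos: [449.2, -60.6, -15.5]
ee_rot: [[-0.996, 0.088, -0.008], [0.088, 0.996, -0.001], [0.007, -0.002, -1.0]]
ft_force: [0.6, 0.1, -1.6]
width: 0.295
grasp_force: 50.0
```

Request:
{"op": "drive_tool", "data": {
  "increments": "0 0 0 0 -0.43 0 0.8; 0 0 0.1 0 0 0 0.8; 0 0 0.1 0 0 0 0.8; 0 0 0.1 0 0 0 0.8; 0 0 0 0 0 0 0.8; 0 0 0 0 0 0 0.06; 0 0 0 0 0 0 0.06; 0 0 0 0 0 0 0.06; 0 0 0 0 0 0 0.06; 0 0 0 0 0 0 0.06"
}}

```text
t: 15.35
ee_pos: [449.2, -60.5, -18.6]
ee_rot: [[-0.996, 0.088, -0.0], [0.088, 0.996, -0.002], [0.0, -0.002, -1.0]]
ft_force: [0.1, -0.6, -0.2]
width: 0.47
grasp_force: 0.0
```

Request:
{"op": "drive_tool", "data": {
  "increments": "0 0 -2 0 0 0 0.06; 0 0 -4 0 0 0 0.06; 0 0 -6 0 0 0 0.06; 0 0 -6 0 0 0 0.2; -2 -2 -4.5 0 0 0 0.5; -4 -3.5 -2 0 0 0 1; -4 -3.5 0 0 0 0 1; -4 -3.5 0 0 0 0 1; -2.2 -0.1 0 0 0 6.4 1; 0 0 0 0 0 0 1"
}}

```text
t: 16.6
ee_pos: [600.1, -199.8, 225.8]
ee_rot: [[-0.98, 0.198, -0.001], [0.198, 0.98, -0.001], [0.001, -0.001, -1.0]]
ft_force: [-0.3, 0.8, 0.3]
width: 0.004
grasp_force: 0.0
```

Run:
```python
from h import *
snap('wrist','w4'); cv2.imwrite('pics/w4b.png',cv2.resize(cv2.imread('pics/w4.png'),(768,576)))
s=r.get_state(); print(s['ee_pos'],s['ee_rot'].round(3),s['width'])
```

```text
[ 599.02421471 -199.19389303  226.01188478] [[-0.981  0.196 -0.002]
 [ 0.196  0.981 -0.001]
 [ 0.001 -0.001 -1.   ]] 0.005099845023613929
```

View pics/w4b.png

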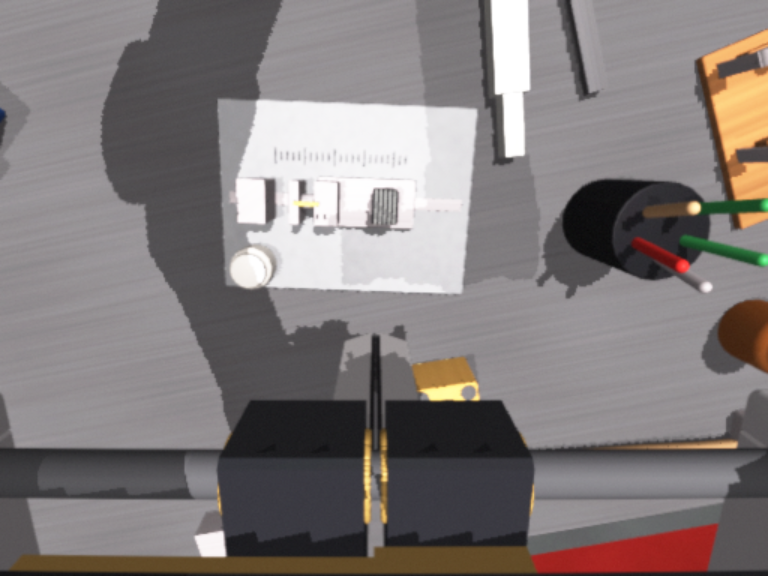

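The view shows the bed with corners at (218,99) and (463,294), enlarged. The fixed jaw is at (254,200), the anvil at (296,200), the grip at (384,205) and the pot at (251,267). The laid blank is at (510,80). I'll fit the numbers.

```bash
cat > cal.py <<'E'
from h import *
def run(f,pr=True):
    ci,p,d=load(f); P=cloud(ci,d); z=P[...,2]; v,u=np.mgrid[:384,:512]
    m=((z>13)&(z<75)&(P[...,0]>450)&(P[...,0]<690)&(P[...,1]<-90)&(P[...,1]>-350)&(v<200)).astype(np.uint8)
    k=cv2.connectedComponentsWithStats(m); m=k[1]==1+np.argmax(k[2][1:,4])
    b=m&(z<26); q=onz(ci,np.argwhere(b)[:,::-1],20)[:,:2].astype(np.float32)
    R=cv2.minAreaRect(q); 
    a=np.radians(R[2]-90 if R[2]>45 else R[2]); ex=np.array([np.cos(a),np.sin(a)]); ey=np.array([-ex[1],ex[0]])
    if pr: print(f,'bed',R,'yaw',np.degrees(a))
    return ci,p,d,P,m,np.array(R[0]),ex,ey
if __name__=='__main__':
    import sys
    ci,p,d,P,m,c,ex,ey=run(sys.argv[1])
    L=np.stack([(P[...,:2]-c)@ex,(P[...,:2]-c)@ey,P[...,2]],-1)[m]
    L=L[abs(L[:,0])<25]
    for lo,hi,n in((58,66,'top62/63'),(68,75,'grip')):
        s=L[(L[:,2]>lo)&(L[:,2]<hi)]; h,e=np.histogram(s[:,1],np.arange(-100,80,2)); print(n,[(int(e[i]),int(h[i])) for i in np.nonzero(h>1)[0]], s.mean(0).round(1))
E
python3 cal.py w4
python3 - <<'E'
from h import *
ci,p,d=load('w4');P=cloud(ci,d);z=P[...,2]
m=(abs(z-24)<6)&(P[...,0]<620)&(P[...,0]>380)&(P[...,1]>-95)&(P[...,1]<-25)
q=onz(ci,np.argwhere(m)[:,::-1],24)[:,:2].astype(np.float32)
t=q[(q[:,0]>520)];print('blank',cv2.minAreaRect(q),'max x',q[:,0].max(),'tongue',cv2.minAreaRect(t))
E
```

```text
w4 bed ((547.4847412109375, -216.3607635498047), (214.26687622070312, 159.4228515625), 76.45252227783203) yaw -13.547477722167969
top62/63 [(-82, 33), (-80, 47), (-78, 56), (-76, 50), (-74, 48), (-72, 55), (-70, 49), (-68, 54), (-66, 48), (-64, 56), (-62, 52), (-60, 30), (-42, 30), (-40, 41), (-38, 47), (-36, 58), (-34, 30), (-32, 6), (-30, 6), (-28, 3), (-26, 6), (-24, 6), (-22, 30), (-20, 47), (-18, 40), (-16, 60), (-14, 59), (-12, 41), (-10, 50), (-8, 59), (-6, 53), (-4, 28)] [  0.  -42.5  62. ]
grip [(22, 5), (24, 37), (26, 41), (28, 43), (30, 41), (32, 41), (34, 38), (36, 43), (38, 40), (40, 43), (42, 32)] [ 0.2 33.8 70.9]
blank ((521.458251953125, -62.842525482177734), (204.1416778564453, 59.27373504638672), 7.344444274902344) max x 619.48676 tongue ((569.32470703125, -49.786048889160156), (111.95980072021484, 22.737995147705078), 25.76352882385254)
```

Request:
{"op": "drive_tool", "data": {
  "increments": "2.3 0.33 0 0 0 0 0.1; 2.29 0.32 0 0 0 0 0.1; 0 0 3 0 0 2.25 0.1; 0 0 4 0 0 0 0.1; 0 0 4 0 0 0 0.1; 0 0 2.5 0 0 0 0.1; 0 0 0.5 0 0 0 0.1; 0 0 0 0 0 0 0.1; 0 0 0 0 0 0 0.1; 0 0 0 0 0 0 0.1",
  "grip_force": 20
}}

```text
t: 17.9
ee_pos: [556.4, -184.9, 87.7]
ee_rot: [[-0.972, 0.237, 0.002], [0.237, 0.972, -0.002], [-0.002, -0.002, -1.0]]
ft_force: [0.1, -0.1, 0.7]
width: 0.453
grasp_force: 0.0
```

Run:
```python
from h import *
s=r.get_state(); c=np.array([547.5,-216.4]);a=np.radians(-13.55);R=np.array([[np.cos(a),np.sin(a)],[-np.sin(a),np.cos(a)]])
print(s['ee_pos'],s['ee_rot'].round(3),s['width'],'cal',R@(s['ee_pos'][:2]-c), np.degrees(np.arctan2(-s['ee_rot'][1,0],-s['ee_rot'][0,0])))
```

```text
[ 556.44437747 -184.8814469    87.73755541] [[-0.972  0.237  0.002]
 [ 0.237  0.972 -0.002]
 [-0.002 -0.002 -1.   ]] 0.4534761098967628 cal [ 1.3108157  32.73687279] -13.696338720346638
```

Request:
{"op": "drive_tool", "data": {
  "increments": "0 0.08 2 0 0 0 0.1; 0 0 2 0 0 0 0.1; 0 0 1 0 0 0 0.1; 0 0 0.6 0 0 0 0.1; 0 0 0.3 0 0 0 0.1; 0 0 0 0 0 0 0.1; 0 0 0 0 0 0 0.9; 0 0 0 0 0 0 0.9; 0 0 0 0 0 0 0.9; 0 0 0 0 0 0 0.9",
  "grip_force": 20
}}

```text
t: 19.15
ee_pos: [556.2, -183.9, 27.9]
ee_rot: [[-0.972, 0.237, 0.0], [0.237, 0.972, -0.002], [-0.001, -0.002, -1.0]]
ft_force: [0.4, -0.1, 1.8]
width: 0.215
grasp_force: 20.0
```

Request:
{"op": "drive_tool", "data": {
  "increments": "0 0 0 0 0 0 0.9; 0 0.3 0 0 0 0 0.9; 0 0.4 0 0 0 0 0.9; 0 0.4 0 0 0 0 0.9; 0 0.4 0 0 0 0 0.9; 0 0.4 0 0 0 0 0.9; 0 0.4 0 0 0 0 0.9; 0 0.1 0 0 0 0 0.9; 0 0 0 0 0 0 0.9; 0 0 0 0 0 0 0.9"
}}

```text
t: 20.4
ee_pos: [559.8, -168.8, 27.8]
ee_rot: [[-0.97, 0.241, -0.003], [0.241, 0.97, -0.011], [0.0, -0.012, -1.0]]
ft_force: [-1.6, -12.1, 3.6]
width: 0.215
grasp_force: 20.1
```

```bash
cat > st.py <<'E'
from h import *
s=r.get_state(); c=np.array([547.5,-216.4]);a=np.radians(-13.55);R=np.array([[np.cos(a),np.sin(a)],[-np.sin(a),np.cos(a)]])
print(s['t'],s['ee_pos'].round(2),s['ee_rot'].round(3)[:,2],s['width']*94,'cal',(R@(s['ee_pos'][:2]-c)).round(2), 'yaw',np.degrees(np.arctan2(-s['ee_rot'][1,0],-s['ee_rot'][0,0])),'Fcal',R@s['ft_force'][:2],s['ft_force'][2],s['grasp_force'],'xt yt',s['ee_rot'].round(3)[:2,:2].T,'j',s['joint_positions'].round(2))
E
python3 st.py
```

```text
20.4 [ 559.8  -168.84   27.79] [-0.003 -0.011 -1.   ] 20.18007867415549 cal [ 0.81 49.12] yaw -13.961099810525019 Fcal [  1.28826425 -12.16607583] 3.6398373343444033 20.067198872566223 xt yt [[-0.97   0.241]
 [ 0.241  0.97 ]] j [ 0.49  0.77 -0.4   1.82  0.49  0.65  1.12]
```

Request:
{"op": "drive_tool", "data": {
  "increments": "0 -0.8 0 0 0 0 0.9; 0 0 0 0 0 0 0.1; 0 0 0 0 0 0 0.1; 0 0 0 0 0 0 0.1; 0 0 0 0 0 0 0.1; 0 0 -2 0 0 0 0.1; 0 0 -4 0 0 0 0.1; 0 0 -5 0 0 0 0.1; 0 0 -4 0 0 0 0.1; 0 0 0 0 0 0 0.1"
}}

```text
t: 21.65
ee_pos: [562.2, -168.4, 180.9]
ee_rot: [[-0.971, 0.237, 0.006], [0.237, 0.972, -0.004], [-0.007, -0.002, -1.0]]
ft_force: [0.1, 0.3, -0.1]
width: 0.449
grasp_force: 0.0
```

```bash
python3 st.py; python3 -c "
from h import *
snap('wrist','w5')"; python3 cal.py w5
```

```text
21.65 [ 562.23 -168.41  180.94] [ 0.006 -0.004 -1.   ] 42.239190761360014 cal [ 3.07 50.11] yaw -13.709973561296033 Fcal [-0.02066699  0.34343693] -0.08789175332956545 0.0 xt yt [[-0.971  0.237]
 [ 0.237  0.972]] j [ 0.57  0.58 -0.52  1.7   0.35  0.95  1.25]
w5 bed ((524.157470703125, -210.8422088623047), (214.36085510253906, 111.37129974365234), 76.29872131347656) yaw -13.701278686523438
top62/63 [(-82, 21), (-80, 32), (-78, 29), (-76, 32), (-74, 33), (-72, 31), (-70, 33), (-68, 29), (-66, 33), (-64, 27), (-62, 37), (-60, 21), (-26, 20), (-24, 33), (-22, 33), (-20, 32), (-18, 22), (-16, 3), (-14, 3), (-12, 3), (-10, 3), (-8, 3), (-6, 23), (-4, 33), (-2, 32), (0, 34), (2, 31), (4, 33), (6, 35), (8, 34), (10, 32), (12, 19), (40, 3), (42, 4), (44, 4), (46, 3), (48, 4), (50, 2), (52, 3), (54, 2), (56, 3), (58, 2)] [ 16.  -30.   61.9]
grip [(40, 26), (42, 27), (44, 27), (46, 27), (48, 28), (50, 26), (52, 27), (54, 27), (56, 28), (58, 14)] [18.  49.6 70.9]
```

Request:
{"op": "drive_tool", "data": {
  "increments": "3.4 1.95 0 0 0 0 0.06; 3.4 1.95 0 0 0 0 0.06; 3.4 1.95 0 0 0 0 0.06; 3.33 1.96 0 0 0 0 0.06; 0 0 0 0 0 -8.7 0.06; 0 0 3 0 0 0 0.06; 0 0 4 0 0 0 0.06; 0 0 4 0 0 0 0.06; 0 0 2 0 0 0 0.06; 0 0 0 0 0 0 0.06"
}}

```text
t: 22.95
ee_pos: [444.3, -60.2, 45.4]
ee_rot: [[-0.996, 0.086, -0.006], [0.086, 0.996, -0.001], [0.006, -0.002, -1.0]]
ft_force: [-0.3, 0.4, -0.4]
width: 0.468
grasp_force: 0.0
```

```bash
python3 st.py
```

```text
22.95 [444.34 -60.16  45.4 ] [-0.006 -0.001 -1.   ] 43.95992835209044 cal [-136.9   127.72] yaw -4.958673138548205 Fcal [-0.3583649   0.33151922] -0.44323472378957296 0.0 xt yt [[-0.996  0.086]
 [ 0.086  0.996]] j [ 0.36  0.62 -0.42  2.17  0.56  0.46  0.98]
```

Request:
{"op": "drive_tool", "data": {
  "increments": "-0.48 0 1 0 -0.35 0 0.06; 0 0 2 0 0 0 0.06; 0 0 1.5 0 0 0 0.06; 0 0 1 0 0 0 0.06; 0 0 0.6 0 0 0 0.06; 0 0 0.2 0 0 0 0.06; 0 0 0 0 0 0 0.06; 0 0 0 0 0 0 0.06; 0 0 0 0 0 0 0.06; 0 0 0 0 0 0 0.06"
}}

```text
t: 24.2
ee_pos: [452.0, -61.1, -15.4]
ee_rot: [[-0.996, 0.087, 0.006], [0.087, 0.996, -0.002], [-0.006, -0.002, -1.0]]
ft_force: [1.1, 0.1, -0.2]
width: 0.47
grasp_force: 0.0
```

Request:
{"op": "drive_tool", "data": {
  "increments": "0 0 0 0 0 0 0.8; 0 0 0 0 0 0 0.8; 0 0 0 0 0 0 0.8; 0 0 0 0 0 0 0.8; 0 0 0 0 0 0 0.8; 0 0 -0.5 0 0 0 0.8; 0 0 -2 0 0 0 0.8; 0 0 -4 0 0 0 0.8; 0 0 -5 0 0 0 0.8; 0 0 0 0 0 0 0.8",
  "grip_force": 50
}}

```text
t: 25.45
ee_pos: [453.5, -61.1, 102.2]
ee_rot: [[-0.996, 0.088, 0.012], [0.088, 0.996, -0.003], [-0.012, -0.002, -1.0]]
ft_force: [0.2, 0.4, -2.4]
width: 0.292
grasp_force: 50.0
```

```bash
python3 st.py
```

```text
25.45 [453.46 -61.07 102.21] [ 0.012 -0.003 -1.   ] 27.46266916981765 cal [-127.82  128.98] yaw -5.053781265778004 Fcal [0.11399739 0.42270085] -2.3893022403647373 49.998008608818054 xt yt [[-0.996  0.088]
 [ 0.088  0.996]] j [ 0.45  0.53 -0.54  2.12  0.49  0.6   1.05]
```

Request:
{"op": "drive_tool", "data": {
  "increments": "-0.77 -3.5 0 0 0 0 0.8; -0.78 -3.7 0 0 0 0 0.8; -0.77 -3.8 0 0 0 0 0.8; -0.78 -3.8 0 0 0 0 0.8; -0.77 -3.67 0 0 0 0 0.8; 0 0 0 0 0 4.2 0.8; 0 0 0 0 0 4.3 0.8; 0 0 0 0 0 0 0.8; 0 0 0 0 0 0 0.8; 0 0 0 0 0 0 0.8"
}}

```text
t: 26.7
ee_pos: [473.5, -248.0, 99.7]
ee_rot: [[-0.973, 0.233, 0.005], [0.233, 0.973, -0.002], [-0.006, -0.001, -1.0]]
ft_force: [0.6, 1.1, -2.1]
width: 0.294
grasp_force: 50.0
```

```bash
python3 st.py
python3 - <<'E'
from h import *
snap('wrist','w6'); snap('top','t6')
ci,p,d=load('w6');P=cloud(ci,d);z=P[...,2]
hsv=cv2.cvtColor(p,cv2.COLOR_RGB2HSV)
# rear end & centreline of held blank in view, top at z
m=(z>115)&(z<165)&(hsv[...,1]<60)&(hsv[...,2]>120)
for row in range(100,226,8):
    c=np.where(m[row,200:310])[0]+200
    if len(c)>8: print(row,c[0],c[-1],P[row,c[0]+2:c[-1]-1,2].mean().round(1),P[row,(c[0]+c[-1])//2].round(1))
cv2.imwrite('pics/w6b.png',cv2.resize(cv2.imread('pics/w6.png'),(768,576)))
E
```

```text
26.7 [ 473.47 -247.98   99.71] [ 0.005 -0.002 -1.   ] 27.68151842342209 cal [-64.57 -48.05] yaw -13.445699622353576 Fcal [0.29720891 1.22870078] -2.1295312406311395 49.998085498809814 xt yt [[-0.973  0.233]
 [ 0.233  0.973]] j [ 0.77  0.62 -0.52  1.92  0.46  0.71  1.32]
156 225 276 nan [ 423.  -236.4  138.6]
164 225 276 139.0 [ 427.  -237.4  139.4]
172 225 276 138.9 [ 431.2 -238.4  139.1]
180 225 276 138.9 [ 435.6 -239.5  138.2]
188 225 276 138.9 [ 439.7 -240.4  139.2]
196 225 276 139.0 [ 444.5 -241.6  137.3]
204 225 275 138.8 [ 448.7 -242.6  138.1]
212 226 275 138.7 [ 453.2 -243.7  138. ]
220 226 275 138.8 [ 458.  -244.8  137.4]
```

View pics/w6b.png

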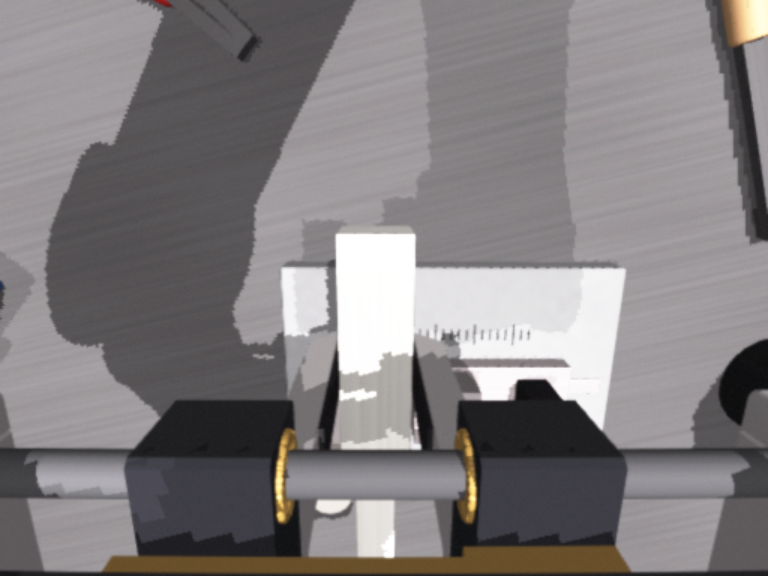

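The blank is held square to the caliper, its top face centred at (376,330). The tilt and offset agree with the measured pose. Descending.

Request:
{"op": "drive_tool", "data": {
  "increments": "-0.23 0 1.5 0 0 0 0.8; 0 0 2 0 0 0 0.8; 0 0 2 0 0 0 0.8; 0 0 1.5 0 0 0 0.8; 0 0 1 0 0 0 0.8; 0 0 0.7 0 0 0 0.8; 0 0 0.3 0 0 0 0.8; 0 0 0 0 0 0 0.8; 0 0 0 0 0 0 0.8; 0 0 0 0 0 0 0.8"
}}

```text
t: 28.05
ee_pos: [476.7, -249.1, 10.4]
ee_rot: [[-0.972, 0.234, 0.007], [0.234, 0.972, -0.003], [-0.007, -0.001, -1.0]]
ft_force: [0.1, -0.1, -1.7]
width: 0.294
grasp_force: 50.0
```

```bash
python3 st.py
```

```text
28.05 [ 476.71 -249.09   10.4 ] [ 0.007 -0.003 -1.   ] 27.633771265146333 cal [-61.16 -48.37] yaw -13.509816978083034 Fcal [ 0.08425359 -0.06602411] -1.6563314070947017 49.99815881252289 xt yt [[-0.972  0.234]
 [ 0.234  0.972]] j [ 0.69  0.76 -0.41  1.97  0.57  0.53  1.22]
```

Request:
{"op": "drive_tool", "data": {
  "increments": "0.1 0 0.2 0 0 0 0.8; 0 0 0.15 0 0 0 0.8; 0 0 0.1 0 0 0 0.8; 0 0 0.1 0 0 0 0.8; 0 0 0 0 0 0 0.8; 0 0 0 0 0 0 0.8; 0 0 0 0 0 0 0.8; 0 0 0 0 0 0 0.8; 0 0 0 0 0 0 0.8; 0 0 0 0 0 0 0.8"
}}

```text
t: 29.3
ee_pos: [475.6, -248.7, 4.5]
ee_rot: [[-0.972, 0.233, 0.006], [0.233, 0.972, -0.002], [-0.006, -0.001, -1.0]]
ft_force: [-0.3, -0.4, -2.5]
width: 0.293
grasp_force: 50.0
```

```bash
python3 st.py
```

```text
29.3 [ 475.58 -248.72    4.55] [ 0.006 -0.002 -1.   ] 27.555738758286342 cal [-62.34 -48.27] yaw -13.501699531830445 Fcal [-0.16747557 -0.46955615] -2.4531412577839533 49.99822497367859 xt yt [[-0.972  0.233]
 [ 0.233  0.972]] j [ 0.69  0.77 -0.4   1.97  0.58  0.51  1.21]
```

Request:
{"op": "drive_tool", "data": {
  "increments": "0 0 0.07 0 0 0 0.8; 0 0 0.07 0 0 0 0.8; 0 0 0 0 0 0 0.8; 0 0 0 0 0 0 0.8; 0 0 0 0 0 0 0.6; 0 0 0 0 0 0 0.3; 0 0 0 0 0 0 0.06; 0 0 0 0 0 0 0.06; 0 0 0 0 0 0 0.06; 0 0 0 0 0 0 0.06",
  "grip_force": 10
}}

```text
t: 30.55
ee_pos: [475.5, -248.7, 3.1]
ee_rot: [[-0.972, 0.234, 0.006], [0.233, 0.972, -0.002], [-0.006, -0.001, -1.0]]
ft_force: [-0.9, 0.8, -0.2]
width: 0.473
grasp_force: 0.0
```

Request:
{"op": "drive_tool", "data": {
  "increments": "0 0 -1 0 0 0 0.06; 0 0 -3 0 0 0 0.06; 0 0 -5 0 0 0 0.06; -3 1 -5 0 0 0 0.06; -5 2 -3 0 0 0 0.06; -5 2 -2 0 0 0 0.06; 0 1 0 0 0 0 0.06; 0 0 0 0 0 0 0.06; 0 0 0 0 0 0 0.06; 0 0 0 0 0 0 0.06"
}}

```text
t: 31.8
ee_pos: [613.4, -221.4, 193.5]
ee_rot: [[-0.972, 0.235, 0.004], [0.235, 0.972, -0.003], [-0.005, -0.002, -1.0]]
ft_force: [-0.1, 0.3, -0.6]
width: 0.467
grasp_force: 0.0
```

```bash
python3 st.py
cat > see.py <<'E'
import sys
from h import *
f=sys.argv[1]; snap('wrist',f); ci,p,d=load(f); P=cloud(ci,d)
c=np.array([547.5,-216.4]);a=np.radians(-13.55);R=np.array([[np.cos(a),np.sin(a)],[-np.sin(a),np.cos(a)]])
L=np.dstack([(P[...,:2]-c)@R.T,P[...,2]])
q=L[np.isfinite(L).all(2)]
t=q[(abs(q[:,2]-44)<5)&(q[:,0]>-125)&(q[:,0]<40)&(abs(q[:,1]+45)<25)]
for x in range(-112,30,8):
    s=t[abs(t[:,0]-x)<4]; 
    if len(s)>8: print(x,s[:,1].min().round(1),s[:,1].max().round(1),s[:,2].mean().round(1))
print('x ends',np.percentile(t[:,0],[.5,99.5]))
s=q[(abs(q[:,0])<14)&(q[:,2]>58)&(q[:,2]<66)]; h,e=np.histogram(s[:,1],np.arange(-90,80,1)); print('jaws',[(int(e[i]),int(h[i])) for i in np.nonzero(h>4)[0]])
s=q[(abs(q[:,0])<14)&(q[:,2]>68)&(q[:,2]<74)]; print('grip',s.min(0),s.max(0))
cv2.imwrite('pics/%sb.png'%f,cv2.resize(cv2.imread('pics/%s.png'%f),(768,576)))
E
python3 see.py w7
```

```text
31.8 [ 613.43 -221.4   193.55] [ 0.004 -0.003 -1.   ] 43.90521866928407 cal [65.27 10.59] yaw -13.581880559799467 Fcal [-0.14825362  0.29721716] -0.5622219407651642 0.0 xt yt [[-0.972  0.235]
 [ 0.235  0.972]] j [ 0.62  0.67 -0.56  1.49  0.39  1.09  1.31]
-112 -62.6 -34.3 43.6
-104 -62.5 -34.2 43.5
-96 -62.4 -34.1 43.7
-88 -62.5 -34.4 43.7
-80 -62.3 -34.2 43.8
-72 -62.3 -34.3 43.6
-64 -61.9 -34.2 43.8
-56 -62.4 -34.1 43.8
-48 -61.7 -34.1 43.6
-40 -62.4 -34.0 43.6
-32 -61.6 -34.2 43.6
-24 -61.7 -34.3 43.6
-16 -59.9 -40.2 43.4
-8 -59.8 -40.0 43.7
0 -59.8 -39.9 43.6
8 -59.7 -40.0 43.7
16 -59.8 -40.4 43.7
24 -55.6 -39.9 43.3
x ends [-114.06678163   23.9756894 ]
jaws [(-82, 14), (-81, 23), (-80, 25), (-79, 29), (-78, 28), (-77, 23), (-76, 28), (-75, 24), (-74, 29), (-73, 25), (-72, 27), (-71, 27), (-70, 29), (-69, 25), (-68, 28), (-67, 26), (-66, 26), (-65, 22), (-64, 32), (-63, 24), (-62, 27), (-61, 25), (-60, 29), (-26, 8), (-25, 27), (-24, 28), (-23, 28), (-22, 28), (-21, 28), (-20, 28), (-19, 27), (-18, 15), (-5, 28), (-4, 27), (-3, 27), (-2, 28), (-1, 28), (0, 28), (1, 27), (2, 27), (3, 28), (4, 28), (5, 28), (6, 27), (7, 27), (8, 28), (9, 28), (10, 21), (11, 7), (12, 28), (38, 15)]
grip [-13.98402206  38.28527166  68.02205528] [ 13.98927502 205.78219495  73.95005686]
```

View pics/w7b.png

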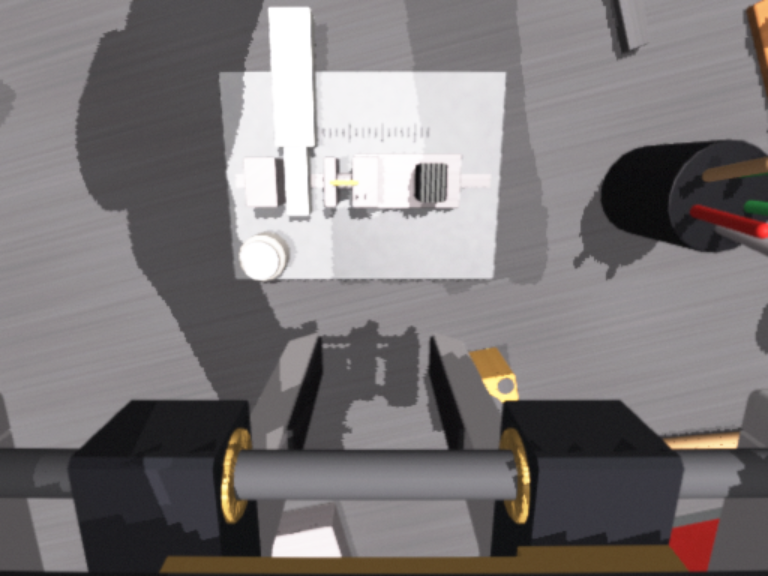

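The blank lies square: tongue at (298,180), about 4 mm from the fixed jaw, spanning caliper x -25 to 24 mm. The pot is untouched. Now back to the thumb grip.

Request:
{"op": "drive_tool", "data": {
  "increments": "3.3 1.95 1 0 0 0 0.1; 3.2 1.92 3 0 0 0 0.1; 0 0 4 0 0 0 0.1; 0 0 3 0 0 0 0.1; 0 0 0.5 0 0 0 0.1; 0 0 0 0 0 0 0.1; 0 0 0 0 0 0 0.1; 0 0 0 0 0 0 0.1; 0 0 0 0 0 0 0.1; 0 0 0 0 0 0 0.1"
}}

```text
t: 33.1
ee_pos: [561.5, -167.8, 78.7]
ee_rot: [[-0.972, 0.234, 0.006], [0.234, 0.972, -0.002], [-0.007, -0.001, -1.0]]
ft_force: [-0.4, 0.8, -0.5]
width: 0.449
grasp_force: 0.0
```

```bash
python3 st.py
```

```text
33.1 [ 561.47 -167.8    78.71] [ 0.006 -0.002 -1.   ] 42.20160323047989 cal [ 2.2  50.52] yaw -13.50546560900284 Fcal [-0.52369903  0.6633147 ] -0.4817273510776073 0.0 xt yt [[-0.972  0.234]
 [ 0.234  0.972]] j [ 0.56  0.71 -0.5   1.8   0.48  0.75  1.14]
```

Request:
{"op": "drive_tool", "data": {
  "increments": "0.2 -0.1 1.5 0 0 0 0.1; 0 0 1.7 0 0 0 0.1; 0 0 1 0 0 0 0.1; 0 0 0.6 0 0 0 0.1; 0 0 0.2 0 0 0 0.1; 0 0 0 0 0 0 0.9; 0 0 0 0 0 0 0.9; 0 0 0 0 0 0 0.9; 0 0 0 0 0 0 0.9; 0 0 0 0 0 0 0.9",
  "grip_force": 15
}}

```text
t: 34.35
ee_pos: [559.7, -168.6, 28.8]
ee_rot: [[-0.972, 0.234, 0.007], [0.234, 0.972, -0.003], [-0.007, -0.001, -1.0]]
ft_force: [-0.2, -0.4, 2.3]
width: 0.213
grasp_force: 15.0
```

Request:
{"op": "drive_tool", "data": {
  "increments": "0 -0.2 0 0 0 0 0.9; 0 -0.2 0 0 0 0 0.9; 0 -0.2 0 0 0 0 0.9; 0 -0.2 0 0 0 0 0.9; 0 -0.2 0 0 0 0 0.9; 0 -0.2 0 0 0 0 0.9; 0 -0.2 0 0 0 0 0.9; 0 -0.2 0 0 0 0 0.9; 0 -0.2 0 0 0 0 0.9; 0 0 0 0 0 0 0.9"
}}

```text
t: 35.6
ee_pos: [557.6, -177.9, 28.8]
ee_rot: [[-0.973, 0.229, 0.01], [0.229, 0.973, 0.007], [-0.008, 0.009, -1.0]]
ft_force: [2.5, 13.6, 3.9]
width: 0.213
grasp_force: 15.0
```

```bash
python3 st.py
```

```text
35.6 [ 557.58 -177.91   28.78] [ 0.01   0.007 -1.   ] 20.058975749490155 cal [ 0.78 39.78] yaw -13.248739997365124 Fcal [-0.7525637  13.79874111] 3.8740471219693347 15.026489943265915 xt yt [[-0.973  0.229]
 [ 0.229  0.973]] j [ 0.56  0.78 -0.46  1.83  0.53  0.65  1.12]
```

Request:
{"op": "drive_tool", "data": {
  "increments": "0 -0.12 0 0 0 0 0.9; 0 -0.12 0 0 0 0 0.9; 0 -0.12 0 0 0 0 0.9; 0 -0.12 0 0 0 0 0.9; 0 -0.12 0 0 0 0 0.9; 0 -0.12 0 0 0 0 0.9; 0 -0.12 0 0 0 0 0.9; 0 -0.12 0 0 0 0 0.9; 0 0 0 0 0 0 0.9; 0 0 0 0 0 0 0.9"
}}

```text
t: 36.85
ee_pos: [555.9, -184.8, 28.8]
ee_rot: [[-0.974, 0.228, 0.01], [0.228, 0.974, 0.009], [-0.008, 0.012, -1.0]]
ft_force: [3.1, 17.3, 2.7]
width: 0.211
grasp_force: 15.0
```

```bash
python3 st.py
```

```text
36.85 [ 555.95 -184.84   28.76] [ 0.01   0.009 -1.   ] 19.813049082070506 cal [ 0.82 32.67] yaw -13.17178633249474 Fcal [-1.02787534 17.55514599] 2.7266908699305406 15.026771575212479 xt yt [[-0.974  0.228]
 [ 0.228  0.974]] j [ 0.57  0.78 -0.47  1.82  0.53  0.65  1.14]
```

Request:
{"op": "drive_tool", "data": {
  "increments": "0 -0.1 0 0 0 0 0.9; 0 -0.1 0 0 0 0 0.9; 0 -0.1 0 0 0 0 0.9; 0 -0.1 0 0 0 0 0.9; 0 -0.1 0 0 0 0 0.9; 0 -0.1 0 0 0 0 0.9; 0 0 0 0 0 0 0.9; 0 0 0 0 0 0 0.9; 0 0 0 0 0 0 0.9; 0 0 0 0 0 0 0.9"
}}

```text
t: 38.1
ee_pos: [555.0, -188.6, 28.7]
ee_rot: [[-0.974, 0.227, 0.011], [0.227, 0.974, 0.012], [-0.008, 0.014, -1.0]]
ft_force: [2.6, 20.4, 2.1]
width: 0.213
grasp_force: 15.0
```

```bash
python3 st.py; python3 see.py w8 | grep jaws
```

```text
38.1 [ 555.02 -188.62   28.73] [ 0.011  0.012 -1.   ] 20.062269410326984 cal [ 0.8  28.77] yaw -13.108851820470267 Fcal [-2.25298417 20.39919658] 2.100338538356525 15.019258260726929 xt yt [[-0.974  0.227]
 [ 0.227  0.974]] j [ 0.58  0.78 -0.47  1.82  0.53  0.65  1.15]
jaws [(-82, 36), (-81, 65), (-80, 81), (-79, 80), (-78, 67), (-77, 79), (-76, 70), (-75, 77), (-74, 77), (-73, 78), (-72, 75), (-71, 80), (-70, 69), (-69, 68), (-68, 78), (-67, 76), (-66, 76), (-65, 83), (-64, 69), (-63, 78), (-62, 80), (-61, 135), (-60, 51), (-44, 46), (-43, 69), (-42, 82), (-41, 67), (-40, 63), (-39, 81), (-38, 70), (-37, 116), (-36, 62), (-35, 12), (-34, 12), (-33, 15), (-32, 11), (-31, 10), (-30, 11), (-29, 12), (-28, 14), (-27, 46), (-26, 72), (-25, 70), (-24, 70), (-23, 83), (-22, 72), (-21, 73), (-20, 77), (-19, 83), (-18, 77), (-17, 76), (-16, 74), (-15, 79), (-14, 73), (-13, 80), (-12, 79), (-11, 77), (-10, 84), (-9, 71), (6, 7), (7, 7), (8, 7), (9, 9), (10, 8), (11, 9), (12, 8), (13, 9), (14, 8), (15, 8), (16, 11), (17, 18), (18, 5), (19, 7), (20, 11), (21, 10), (22, 7), (23, 7), (24, 10), (25, 10), (26, 5), (27, 9), (28, 9), (29, 8), (30, 6), (31, 7), (32, 9), (33, 6), (34, 8), (35, 8), (36, 8), (37, 7), (39, 11), (40, 9), (41, 9), (42, 10), (43, 6), (44, 11), (45, 10), (46, 8), (47, 9), (48, 7), (49, 5)]
```

Request:
{"op": "drive_tool", "data": {
  "increments": "0 -0.07 0 0 0 0 0.9; 0 -0.07 0 0 0 0 0.9; 0 -0.07 0 0 0 0 0.9; 0 -0.07 0 0 0 0 0.9; 0 0 0 0 0 0 0.9; 0 0 0 0 0 0 0.9; 0 0 0 0 0 0 0.9; 0 0 0 0 0 0 0.9; 0 0 0 0 0 0 0.9; 0 0 0 0 0 0 0.9"
}}

```text
t: 39.4
ee_pos: [554.6, -190.5, 28.7]
ee_rot: [[-0.974, 0.226, 0.011], [0.226, 0.974, 0.013], [-0.008, 0.015, -1.0]]
ft_force: [3.9, 22.4, 1.7]
width: 0.212
grasp_force: 15.0
```

```bash
python3 st.py; python3 see.py w9 | grep jaws|cut -c260-620
```

```text
39.4 [ 554.61 -190.5    28.73] [ 0.011  0.013 -1.   ] 19.908326278680065 cal [ 0.85 26.84] yaw -13.082028191050984 Fcal [-1.46297867 22.709691  ] 1.6922074647236567 15.020371600985527 xt yt [[-0.974  0.226]
 [ 0.226  0.974]] j [ 0.59  0.78 -0.47  1.82  0.53  0.65  1.15]
 (-44, 44), (-43, 76), (-42, 65), (-41, 77), (-40, 74), (-39, 80), (-38, 67), (-37, 105), (-36, 65), (-35, 13), (-34, 10), (-33, 12), (-32, 12), (-31, 10), (-30, 15), (-29, 42), (-28, 79), (-27, 69), (-26, 75), (-25, 78), (-24, 77), (-23, 80), (-22, 72), (-21, 75), (-20, 89), (-19, 78), (-18, 72), (-17, 82), (-16, 72), (-15, 77), (-14, 76), (-13, 73), (-12, 8
```

Request:
{"op": "drive_tool", "data": {
  "increments": "0 0.3 0 0 0 0 0.9; 0 0.3 0 0 0 0 0.9; 0 0.3 0 0 0 0 0.9; 0 0.3 0 0 0 0 0.9; 0 0 0 0 0 0 0.9; 0 0 0 0 0 0 0.9; 0 0 0 0 0 0 0.9; 0 0 0 0 0 0 0.9; 0 0 0 0 0 0 0.9; 0 0 0 0 0 0 0.9"
}}

```text
t: 40.7
ee_pos: [554.4, -190.8, 28.7]
ee_rot: [[-0.972, 0.233, 0.007], [0.233, 0.972, -0.001], [-0.007, 0.001, -1.0]]
ft_force: [1.2, 5.5, 4.1]
width: 0.213
grasp_force: 15.0
```

```bash
python3 st.py
```

```text
40.7 [ 554.44 -190.79   28.69] [ 0.007 -0.001 -1.   ] 20.043472619511373 cal [ 0.75 26.52] yaw -13.474379988511263 Fcal [-0.14156311  5.57470241] 4.0665477330139135 14.995295405387878 xt yt [[-0.972  0.233]
 [ 0.233  0.972]] j [ 0.57  0.78 -0.46  1.82  0.54  0.66  1.13]
```

Request:
{"op": "drive_tool", "data": {
  "increments": "0 0.3 0 0 0 0 0.9; 0 0 0 0 0 0 0.9; 0 0 0 0 0 0 0.5; 0 0 0 0 0 0 0.3; 0 0 0 0 0 0 0.1; 0 0 0 0 0 0 0.1; 0 0 0 0 0 0 0.1; 0 0 -1 0 0 0 0.1; 0 0 -3 0 0 0 0.1; 0 0 -3 0 0 0 0.1"
}}

```text
t: 41.95
ee_pos: [554.0, -188.9, 99.7]
ee_rot: [[-0.972, 0.233, 0.006], [0.233, 0.972, -0.002], [-0.006, -0.001, -1.0]]
ft_force: [0.3, -0.1, 0.6]
width: 0.45
grasp_force: 0.0
```

Request:
{"op": "drive_tool", "data": {
  "increments": "-1 0 -4 0 0 0 0.1; -2 -1.5 -5 0 0 0 0.1; -4 -2 -1 0 0 0 0.1; 0 0 0 0 0 0 0.1; 0 0 0 0 0 0 0.1; 0 0 0 0 0 0 0.1; 0 0 0 0 0 0 0.1; 0 0 0 0 0 0 0.1; 0 0 0 0 0 0 0.1; 0 0 0 0 0 0 0.1"
}}

```text
t: 43.2
ee_pos: [613.3, -239.1, 198.9]
ee_rot: [[-0.972, 0.234, 0.006], [0.233, 0.972, -0.002], [-0.006, -0.001, -1.0]]
ft_force: [0.5, -0.5, 0.2]
width: 0.451
grasp_force: 0.0
```

```bash
python3 st.py; python3 see.py w10
```

```text
43.2 [ 613.34 -239.12  198.92] [ 0.006 -0.002 -1.   ] 42.391876495120975 cal [69.33 -6.66] yaw -13.503175123126926 Fcal [ 0.60385618 -0.33179302] 0.16842545375800763 0.0 xt yt [[-0.972  0.233]
 [ 0.234  0.972]] j [ 0.65  0.68 -0.57  1.47  0.39  1.11  1.34]
-112 -65.1 -37.3 43.5
-104 -65.6 -37.4 43.6
-96 -64.8 -37.4 43.7
-88 -65.3 -37.7 43.8
-80 -65.6 -37.8 43.8
-72 -64.9 -37.4 43.8
-64 -65.1 -37.4 43.7
-56 -65.5 -37.4 43.7
-48 -64.7 -37.5 43.8
-40 -65.1 -37.6 43.6
-32 -65.6 -37.8 43.5
-24 -64.4 -37.9 43.5
-16 -59.7 -35.3 43.6
-8 -59.8 -29.5 43.7
0 -59.8 -29.3 44.4
8 -59.8 -29.6 43.9
16 -59.4 -35.4 43.7
24 -58.6 -43.6 43.4
x ends [-114.01209445   23.17717634]
jaws [(-82, 13), (-81, 24), (-80, 24), (-79, 27), (-78, 27), (-77, 21), (-76, 29), (-75, 23), (-74, 25), (-73, 27), (-72, 25), (-71, 25), (-70, 27), (-69, 27), (-68, 23), (-67, 26), (-66, 25), (-65, 27), (-64, 25), (-63, 27), (-62, 21), (-61, 30), (-60, 24), (-44, 14), (-43, 26), (-42, 25), (-41, 24), (-40, 24), (-39, 24), (-38, 26), (-37, 24), (-36, 16), (-29, 8), (-28, 27), (-27, 27), (-26, 27), (-25, 26), (-24, 27), (-23, 22), (-22, 20), (-21, 21), (-20, 23), (-19, 21), (-18, 26), (-17, 27), (-16, 27), (-15, 27), (-14, 27), (-13, 26), (-12, 27), (-11, 27), (15, 6)]
grip [-13.20540532  15.52922687  68.0047693 ] [ 13.75265703 205.68141311  73.93120524]
```

View pics/w10b.png

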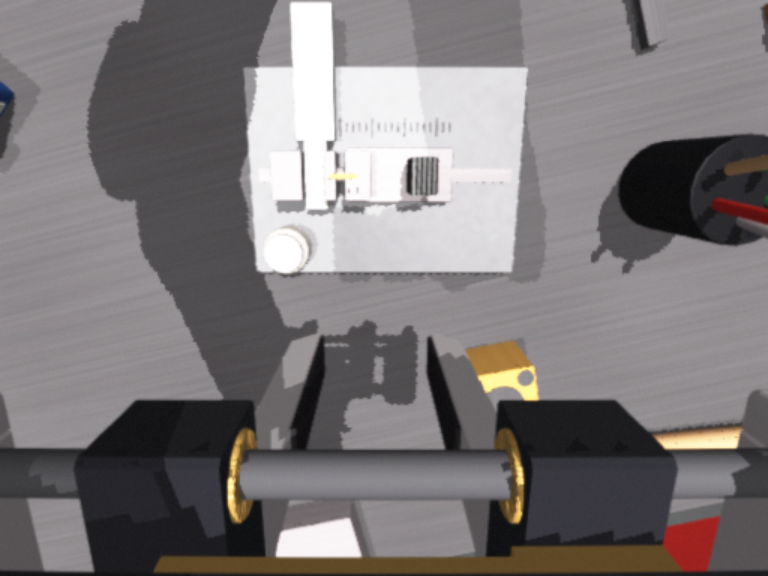

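The tongue (316,180) is clasped between both jaws and the blank is square. The rod gap of about 7 mm means the anvil has given about 5 mm. Handing in.

```bash
python3 -c "
from station import r
print(r.close_job())"
```

```text
the job is handed in; nothing more can be done
None
```

The job is handed in: the tongue blank lies flat and square on the caliper bed, with its tongue clasped between both jaws and the anvil pressed about 5 mm of its 10 mm; on the way I set the blank down briefly on clear bench so I could open the jaw.

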